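# Set the basin taps for a shave

### The arm

A 6-joint arm with a two-finger parallel gripper is mounted at the origin on the work surface. World frame = base frame: x ahead of the robot, y to its left, z up, the work surface at z = 0. Lengths are in mm, angles in rad, forces in N, time in s.
With the tool pointing down it reaches from about 300 to 775 mm from the base axis. Payload 14.6 kg.
Tool frame: the origin (TCP) lies on the centre line of the jaws, within the pads' length; the fingertips stand 19 mm ahead of it and the grasp point (between the pads) is the TCP (bot.tip_reach is the distance from the TCP to the fingertips, in mm); y points along the fingers, x is the direction in which the jaws open and shut, and the axes are right-handed (so a half turn about y gives the same grasp; the last joint's range is limited). The gripper opens to 85 mm and grips with 20 to 120 N. Pads are 22 mm wide; open, the fingers measure 114 mm over their backs; the gripper's body (76 mm by 85 mm) begins 54 mm behind the grasp point. The pads swing forward as they close: fully open they stand 13 mm farther back than shut.
Start: joints at [1.247, 0.3, 1.521, -0, 1.321, -0.067], TCP at [139.691, 531.955, 250.281] pointing down, gripper open.
Joint ranges: [-3.03, 3.03], [-0.79, 2.21], [0.23, 2.52], [-1.04, 4.18], [0, 3.07], [-2.55, 2.55]. Speed limits (rad/s): [2.22, 2.22, 2.57, 3.14, 3.14, 3.14].

### API

Orientations are given as a unit quaternion [w, x, y, z].
In Python, from rig import bot gives the robot as it stands. Calls block until the motion is done:
- bot.move_to(position, orientation): joint-space move of the TCP to a pose.
- bot.servo_line(position, attitude=None, speed=150, until_force=None): straight line of the TCP; attitude=None keeps the orientation; speed is the mean speed in mm/s. With until_force (N) it stops when the force on the tool has changed by that much, and returns True; else False.
- bot.move_joints(angles): joint-space move.
- bot.move_gripper(opening, grip_force=None): finger opening in mm; grip_force is the grip in N (None keeps the last); returns when the fingers have stopped.
- bot.dwell(seconds).
- bot.ik(position, orientation): joint angles nearest the present ones, or None.
- bot.read_state(): the state.
- bot.read_camera(name): name is "side" or "top" or "wrist"; returns a dict with "image" (420x560x3 uint8, blue, green, red), "depth" (420x560 float32, mm along the optical axis (not along the pixel's ray), 0 where there is no reading), "fovy" (degrees; the focal length in pixels is half the picture's height over the tangent of half this angle, whatever the lens; pixels are square), "cx", "cy" (the principal point, pixels), "eye" and "attitude" of the camera in the world; the wrist camera has in their place "mount" (4x4, takes a point from camera to tool coordinates, whose origin is the TCP and whose axes are the tool frame's). Camera axes: x right, y down, z forward; pixel columns grow to the right and rows downward; lengths in mm; the calibration is good to about 2 mm. The wrist camera is an equidistant fisheye: a pixel r from the principal point sees the ray r / f radians off the axis. A picture is of the moment at which its call begins: read the wrist's pose just before it.
A pose or a line that the arm cannot do raises bot.MotionError and nothing moves.
- bot.finish_job(): hands the job in, once; it reports no verdict.
The state is a dict: "clock": time; "joint_positions": joint angles; "qvel": joint speeds; "effort": joint torques, N m; "ee_pos": TCP position; "tool_rot": TCP orientation; "ft_force": force on the tool from outside, world axes, zero at the start; "moment": the same for the moment, N m; "grip_width": finger opening in mm.
Only numpy, scipy, OpenCV 4.12 (cv2) and the standard library are available. Lean on these libraries where they do the work, as an engineer would, in place of code of your own. Each camera call takes 0.05 s, during which the arm holds its last target.

### The job

Get the basin taps ready for a shave by pushing with a fingertip. First push the black arm of the temperature tap round until it points at the middle of the green (warm) mark on its white dial, and only then push the red arm of the stop tap all the way round to its black stop pin. Only push the arms, never pinch them, and leave everything else on the ledge where it stands.

Things in the scene. Friction and masses are not known exactly. Their poses are not given: they have to be found in the camera images.
- temp_valve: temperature tap, fixed: white round dial 150 mm across and 10 mm thick on the ledge, with an upright steel stem 44 mm across. Origin on the arm's turning axis at ledge height. Its x axis points from the axis to the green mark; blue (cold) mark 1.3 rad counterclockwise of it seen from above, red (hot) mark 1.3 rad clockwise. Marks are 24 mm squares, centred 60 mm from the axis
- green_mark (a point): middle of the green mark on the dial's upper face, 60 mm from the axis, 11 mm above the ledge
- temp_arm (a joint): angle of the black temperature arm, rad: 0 = pointing at the middle of the green mark, growing counterclockwise seen from above (towards blue); range -1.7 to 1.7. It starts on the blue side, between 0.7 and 1.5
- temp_arm_mid (a point): point on the centre line of the black arm's upper face, 70 mm from the axis, 64 mm above the ledge. The arm is a flat straight arm, 14 mm wide, 18 mm high (between 46 and 64 mm above the ledge), its rounded end 97 mm from the upright axis it turns about, on a 42 mm hub. It swings level, resists with about 0.12 N m (about 2 N at 70 mm from the axis) and stays where it is left
- stop_valve: stop tap, fixed: steel round flange 124 mm across and 10 mm thick on the ledge, with an upright steel stem 44 mm across. Origin on the arm's turning axis at ledge height. Shut, the red arm points along its -y axis; fully open, along its +x axis
- stop_pin (a point): top of the black upright stop pin (8 mm across, 64 mm above the ledge) on the flange, 51 mm from the axis; fully open, the red arm lies against its clockwise side
- stop_arm (a joint): angle of the red stop arm, rad: 0 = shut, growing counterclockwise seen from above, 1.57 = fully open, stopped hard at the pin. It starts between 0 and 0.25
- stop_arm_mid (a point): point on the centre line of the red arm's upper face, 70 mm from the axis, 64 mm above the ledge. The arm is a flat straight arm, 14 mm wide, 18 mm high (between 46 and 64 mm above the ledge), its rounded end 97 mm from the upright axis it turns about, on a 42 mm hub. It swings level, resists with about 0.12 N m (about 2 N at 70 mm from the axis) and stays where it is left
- cup: beige plastic cup, 68 mm across, 85 mm high; origin under its centre; bystander
- mug: white ceramic mug, 80 mm across without its handle, 90 mm high; origin under its centre; bystander
- cologne: green glass cologne bottle, 50 x 34 mm, 110 mm high with its black cap; origin under its centre; bystander
- tweezers: chrome tweezers lying flat, 96 mm long along their x, 9 mm wide, 6 mm high; origin under the middle; bystander
- kit: grey hard-case shaving kit, lid closed, 130 x 200 mm, 60 mm high; origin under its centre; bystander
- brush: dark shaving brush standing on its handle, 40 mm across, 100 mm high; origin under its centre; bystander
- spout: fixed chrome spout, 28 mm column, 127 mm high, reaching 177 mm forward (+x) over the basin; origin under the column
Things that resemble listed ones, but are neither listed nor needed, are in the scene too. Leave any orange or purple look-alike of the stop_valve alone.

How it is judged:
By the outcome, as a careful person would: the job done as asked, in the order asked, and still so for the second after the job is handed in, with the robot touching nothing.
It also fails if it takes over 64 s, if anything falls off the work surface, if the arm or the gripper's body presses on something with over 40 N, if the wrist force passes 120 N, or if a joint passes its speed limit or range.

## Working session

There is one attempt and no reset: what is moved stays moved. The work goes in short steps, each a Python script; the robot and the scene stay as the last script left them, time stands still between calls to the robot, and variables do not carry over. Pictures are saved under pics/ and viewed, and the job is handed in when it is done.

```bash
ls; mkdir -p pics; python3 - <<'E'
from rig import bot
import cv2
for n in ["side","top","wrist"]:
    c=bot.read_camera(n); cv2.imwrite(f"pics/{n}0.png",c["image"])
    print(n,c["fovy"],c["cx"],c["cy"],c.get("eye"),c.get("attitude"),c.get("mount"))
s=bot.read_state(); print(s, bot.tip_reach)
E
```

```text
pics
side 51.16289496389034 285.0941723161476 211.34219110730524 [ 275.8663491  -821.19000361 1042.99162704] [-0.34103285  0.92126199 -0.17736851  0.05927359] None
top 54.481518582995 280.26094232767787 203.97480584371792 [ 517.60760757  -58.12843261 1163.76482817] [-0.019781    0.7115729  -0.70201114  0.02128554] None
wrist 65.70646984690485 280.12279163099566 204.98777638216163 None None [[ 9.99999727e-01 -7.37342325e-04 -5.00743483e-05 -3.44038814e-01]
 [-1.51578975e-04 -2.70946364e-01  9.62594434e-01 -1.23195430e+02]
 [-7.23329081e-04 -9.62594164e-01 -2.70946402e-01  6.91559403e+01]
 [ 0.00000000e+00  0.00000000e+00  0.00000000e+00  1.00000000e+00]]
{'clock': 0.15, 'joint_positions': array([ 1.24742229e+00,  3.00379346e-01,  1.52143947e+00,  4.16465946e-05,
        1.32070006e+00, -6.66087453e-02]), 'qvel': array([-0.0003046 , -0.0023491 , -0.00066682,  0.00019132,  0.00041467,
       -0.00038993]), 'effort': array([-7.03037585e-04, -5.43656480e+01, -3.61898232e+01, -3.38241853e-05,
        2.96990649e-03, -4.11090298e-05]), 'ee_pos': array([139.62193886, 531.81728112, 249.83154729]), 'tool_rot': array([-0.55973198,  0.56007289,  0.43158708, -0.43214704]), 'ft_force': array([ 1.69197159, -0.22100232, -0.35107453]), 'moment': array([ 0.02393677, -0.05814443, -0.00049303]), 'grip_width': 85.61302079540661} 19.0
```

View pics/top0.png

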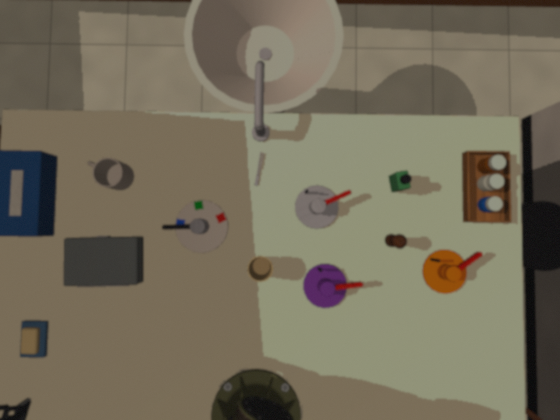

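View pics/side0.png

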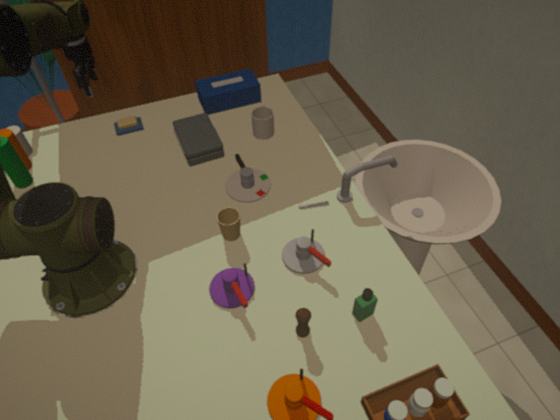

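```bash
python3 - <<'E'
import cv2
i=cv2.imread("pics/top0.png"); cv2.imwrite("pics/top0_full.png",cv2.resize(i[60:330,130:490],None,fx=2.2,fy=2.2,interpolation=cv2.INTER_CUBIC))
E
```

```text
(no output)
```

The top view shows the temperature tap at about (202,226). There are three stop-tap candidates: a steel flange at (317,206), purple at (325,286) and orange at (444,271). The steel one fits the description, because the coloured ones are the look-alikes. I'll confirm that in crops.

```bash
python3 - <<'E'
import cv2,numpy as np
i=cv2.imread("pics/top0.png")
a=cv2.resize(i[176:276,152:252],None,fx=4,fy=4,interpolation=cv2.INTER_CUBIC)
b=cv2.resize(i[156:256,267:367],None,fx=4,fy=4,interpolation=cv2.INTER_CUBIC)
a=cv2.convertScaleAbs(a,alpha=1.5)
cv2.imwrite("pics/crop_taps.png",np.hstack([a,b]))
E
```

```text
(no output)
```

View pics/crop_taps.png

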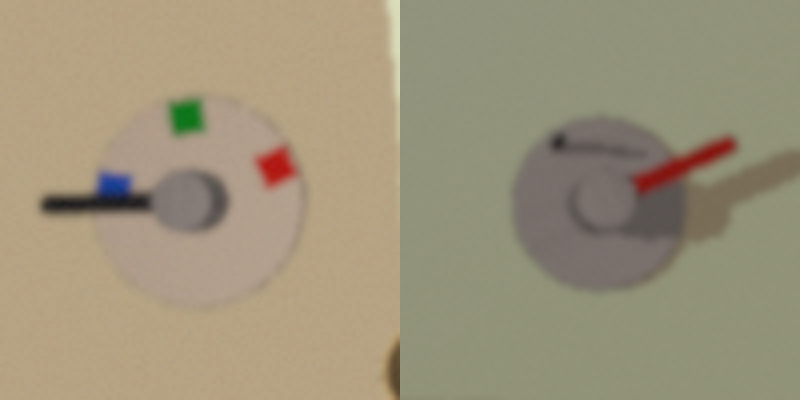

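```bash
cat > h.py <<'E'
import numpy as np,cv2
from scipy.spatial.transform import Rotation as R
def ray(c,u,v):
    f=210/np.tan(np.radians(c["fovy"]/2))
    q=np.array(c["attitude"]);Rm=R.from_quat(q[[1,2,3,0]])
    return Rm.apply([(u-c["cx"])/f,(v-c["cy"])/f,1.0])
def at_z(c,u,v,z):
    d=ray(c,u,v);e=np.array(c["eye"]);return e+d*(z-e[2])/d[2]
def proj(c,p):
    f=210/np.tan(np.radians(c["fovy"]/2))
    q=np.array(c["attitude"]);x=R.from_quat(q[[1,2,3,0]]).inv().apply(np.array(p)-c["eye"])
    return c["cx"]+f*x[0]/x[2],c["cy"]+f*x[1]/x[2]
def pt_depth(c,u,v):
    d=ray(c,u,v);return np.array(c["eye"])+d*c["depth"][int(round(v)),int(round(u))]
E
python3 - <<'E'
from rig import bot
from h import *
np.set_printoptions(precision=1,suppress=True)
c=bot.read_camera("top")
P=lambda n,u,v,z:print(n,at_z(c,u,v,z),pt_depth(c,u,v))
i=c["image"].astype(int);B,G,Rr=i[...,0],i[...,1],i[...,2]
def blob(n,m,u0,u1,v0,v1,z):
    mm=np.zeros(m.shape,bool);mm[v0:v1,u0:u1]=m[v0:v1,u0:u1]
    v,u=np.nonzero(mm);print(n,len(u),u.mean(),v.mean(),at_z(c,u.mean(),v.mean(),z)); return u,v
blob("green",(G-Rr>30)&(G-B>30),185,230,195,250,11)
blob("red",(Rr-G>50),185,245,195,250,11)
blob("blue",(B-Rr>40)&(B-G>30),170,220,195,250,11)
u,v=blob("black",(i.sum(2)<150),155,192,215,240,64)
for k in (u.min(),u.max()): print(k,v[u==k].mean(),at_z(c,k,v[u==k].mean(),64))
u,v=blob("redarm",(Rr-G>60),300,360,180,215,64)
for k in (u.min(),u.max()): print(k,v[u==k].mean(),at_z(c,k,v[u==k].mean(),64))
for n,u,v in [("brownbrush",397,241),("cup",260,268),("mug",115,175),("kit",104,261),("spoutcol",261,132),("cologne",402,181),("purple",325,286),("tweez",259,168)]:P(n,u,v,0)
# flange / dial circle via depth
d=c["depth"]
for n,(u,v) in {"T":(202,226),"S":(317,206)}.items():
    ys,xs=np.mgrid[v-45:v+45,u-45:u+45];ys=ys.ravel();xs=xs.ravel()
    p=np.array([pt_depth(c,a,b) for a,b in zip(xs,ys)])
    m=(p[:,2]>5.5)&(p[:,2]<16);q=p[m]
    print(n,m.sum(),q.min(0),q.max(0),(q.min(0)+q.max(0))/2)
    m=(p[:,2]>35)&(p[:,2]<80);q=p[m];print("  up",m.sum(),q.min(0),q.max(0),np.median(q[:,2]))
E
```

```text
green 45 198.0222222222222 204.75555555555556 [579.3 172.5  11. ]
red 62 220.4516129032258 217.38709677419354 [544.4 108.3  11. ]
blue 31 180.0 222.0 [529.9 222.1  11. ]
black 99 175.93939393939394 226.03030303030303 [518.3 219.8  64. ]
163 226.5 [516.6 254.6  64. ]
188 226.0 [518.8 187.4  64. ]
redarm 102 336.97058823529414 197.0392156862745 [ 602.4 -213.1   64. ]
326 201.0 [ 591.3 -183.5   64. ]
349 192.0 [ 616.6 -245.6   64. ]
brownbrush [ 484.3 -393.7    0. ] [ 487.2 -364.7  100.4]
cup [402.9  -5.2   0. ] [403.2  -5.4   2.8]
mug [662.  414.7   0. ] [661.3 412.2   6.2]
kit [416.8 436.8   0. ] [422.2 410.1  62.8]
spoutcol [792.7  -1.7   0. ] [778.7  -4.6  59. ]
cologne [ 656.1 -408.6    0. ] [ 644.2 -378.4  100. ]
purple [ 354.9 -189.7    0. ] [ 364.3 -182.1   67.3]
tweez [688.    2.3   0. ] [687.5   2.1   3. ]
T 1895 [395.5  35.3   5.5] [648.9 282.8  16. ] [522.2 159.   10.7]
  up 371 [500.1 139.6  35.7] [541.3 257.1  73.6] 66.14882833838419
S 1266 [ 457.2 -289.9    5.5] [710.8 -37.8  15.9] [ 584.  -163.8   10.7]
  up 366 [ 559.2 -251.3   36.2] [ 624.7 -127.8   73.3] 65.79538245763047
```

The left crop confirms the temperature tap: green mark at crop (187,117), red at (276,167), blue at (114,186), and the black arm running left past the blue mark to (45,204). The right crop is the grey steel flange with its centre at (600,204), the pin top at (557,143) and the red arm tip at (733,145). It is neither orange nor purple, so it is the real stop tap.

```bash
python3 - <<'E'
from rig import bot
from h import *
np.set_printoptions(precision=3,suppress=True)
c=bot.read_camera("top")
cT=at_z(c,201.6,225.9,10);cS=at_z(c,316.6,206.6,10);sS=at_z(c,317.6,205.8,66);sT=at_z(c,198.4,226.2,66)
pin=at_z(c,305.9,191.4,64)
print("T",cT,sT,"S",cS,sS,"pin",pin, np.linalg.norm((pin-cS)[:2]))
ang=lambda v:np.arctan2(v[1],v[0])
for S in (cS,sS):
    f=ang(pin-S); print("pin ang",f,"open",f-.217,"arm mid dir",ang(np.array([602.4,-213.1])-S[:2])-f+.217+1.5708)
print("arm line S",ang([25.3,-62.1]))
s=bot.read_state();q=s["tool_rot"];print(R.from_quat(q[[1,2,3,0]]).as_matrix())
def Q(zd): # tool z along world angle zd, y down
    y=np.array([0,0,-1.]);z=np.array([np.cos(zd),np.sin(zd),0]);x=np.cross(y,z)
    k=R.from_matrix(np.array([x,y,z]).T).as_quat();return k[[3,0,1,2]]
for A,off,sg in (((520,162.5),[.155,1.6],1),((577,-157),[-1.2,.39],-1)):
  for a in off:
    d=np.array([np.cos(a),np.sin(a)]);n=np.array([-d[1],d[0]])*sg
    p=np.array(A)+75*d+18*n
    for s2 in(0,np.pi): print(a,p,s2,bot.ik([*p,58],Q(ang(n)+s2)))
E
```

```text
T [519.698 161.083  10.   ] [518.676 159.013  66.   ] S [ 578.666 -163.168   10.   ] [ 577.899 -160.748   66.   ] pin [ 616.599 -128.953   64.   ] 51.084377669802485
pin ang 0.7339154158147393 open 0.5169154158147393 arm mid dir -0.07319549118070579
pin ang 0.6877554897545568 open 0.47075548975455683 arm mid dir -0.033016273782634054
arm line S -1.1839206090638685
[[ 0.254 -0.    -0.967]
 [ 0.967 -0.001  0.254]
 [-0.001 -1.     0.   ]]
0.155 [591.322 191.863] 0 [ 0.255  0.666  1.461 -0.     1.015  0.1  ]
0.155 [591.322 191.863] 3.141592653589793 None
1.6 [499.818 236.942] 0 [ 0.376  0.541  1.673 -0.     0.928 -1.224]
1.6 [499.818 236.942] 3.141592653589793 [ 0.376  0.541  1.673 -0.     0.928  1.918]
-1.2 [ 587.4   -233.425] 0 [-0.436  0.686  1.427 -0.     1.029 -2.378]
-1.2 [ 587.4   -233.425] 3.141592653589793 [-0.436  0.686  1.427 -0.     1.029  0.764]
0.39 [ 653.212 -145.134] 0 [-0.273  0.758  1.299 -0.     1.084  2.478]
0.39 [ 653.212 -145.134] 3.141592653589793 [-0.273  0.758  1.299 -0.     1.084 -0.663]
```

```bash
cat >> h.py <<'E'
def Q(zd):
    y=np.array([0,0,-1.]);z=np.array([np.cos(zd),np.sin(zd),0]);x=np.cross(y,z)
    k=R.from_matrix(np.array([x,y,z]).T).as_quat();return k[[3,0,1,2]]
def pose(A,a,sg,off,r=75,z=54):
    """finger beside arm pointing at world angle a; sg=+1 on ccw side"""
    d=np.array([np.cos(a),np.sin(a)]);n=np.array([-d[1],d[0]])*sg
    p=np.array(A)+r*d+off*n
    za=a+np.pi/2*sg+(0 if sg>0 else np.pi)
    return [p[0],p[1],z],Q(za)
T=(519.6,161.8);S=(578.3,-162)
E
python3 - <<'E'
from rig import bot
from h import *
bot.move_gripper(0)
p,q=pose(T,1.62,1,50,z=200)
bot.move_to(p,q)
p[2]=54; print(bot.servo_line(p,None,120,until_force=8))
s=bot.read_state();print(s["clock"],s["ee_pos"],s["grip_width"],s["ft_force"])
c=bot.read_camera("top");cv2.imwrite("pics/top1.png",cv2.resize(c["image"][130:290,120:290],None,fx=3.5,fy=3.5))
c=bot.read_camera("side");cv2.imwrite("pics/side1.png",cv2.resize(c["image"][100:240,180:330],None,fx=4,fy=4))
E
```

```text
False
4.0167 [466.29413914 234.40805515  54.64882268] -0.06639255481833878 [-0.18150813  0.22741937 -0.46346165]
```

View pics/side1.png

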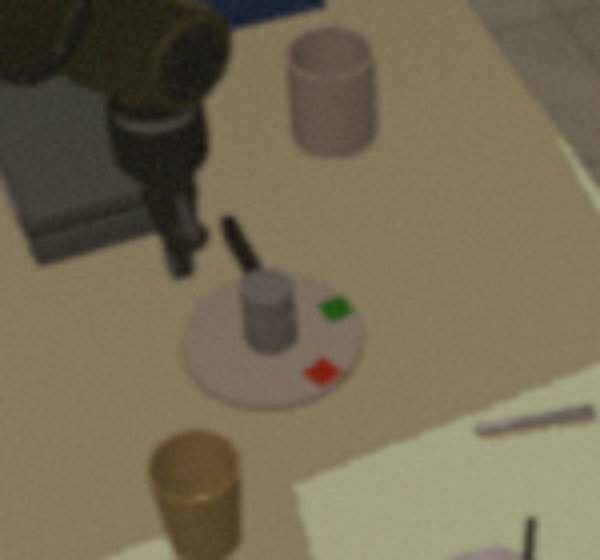

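View pics/top1.png

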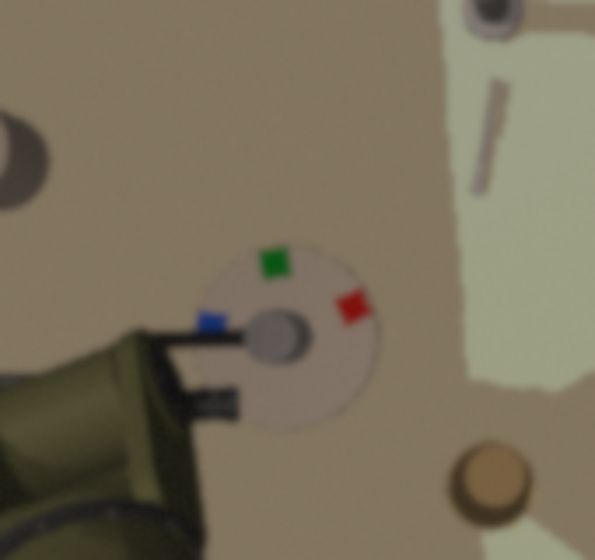

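The closed fingertips are at crop (215,405) in the top view, on the far side of the black arm from green. They are clear of everything and at arm height in the side view (180,265). Now I'll sweep, stopping short of green.

```bash
python3 - <<'E'
from rig import bot
from h import *
np.set_printoptions(precision=2,suppress=True)
p,q=pose(T,1.62,1,19); print(bot.servo_line(p,q,60,until_force=15))
F=[]
for a in np.linspace(1.62,0.42,9)[1:]:
    p,q=pose(T,a,1,18)
    if bot.servo_line(p,q,60,until_force=15): print("force stop",a);break
    F.append(np.linalg.norm(bot.read_state()["ft_force"]))
s=bot.read_state();print(s["clock"],s["ee_pos"],s["ft_force"],np.array(F))
c=bot.read_camera("top");cv2.imwrite("pics/top2.png",cv2.resize(c["image"][150:280,140:270],None,fx=4.5,fy=4.5))
c=bot.read_camera("side");cv2.imwrite("pics/side2.png",cv2.resize(c["image"][100:240,180:330],None,fx=4,fy=4))
c=bot.read_camera("wrist");cv2.imwrite("pics/wrist2.png",c["image"])
E
```

```text
False
7.5333 [580.5  209.03  53.97] [-0.01 -0.48 -0.51] [1.08 0.81 1.48 1.17 0.72 0.59 1.   0.7 ]
```

View pics/top2.png

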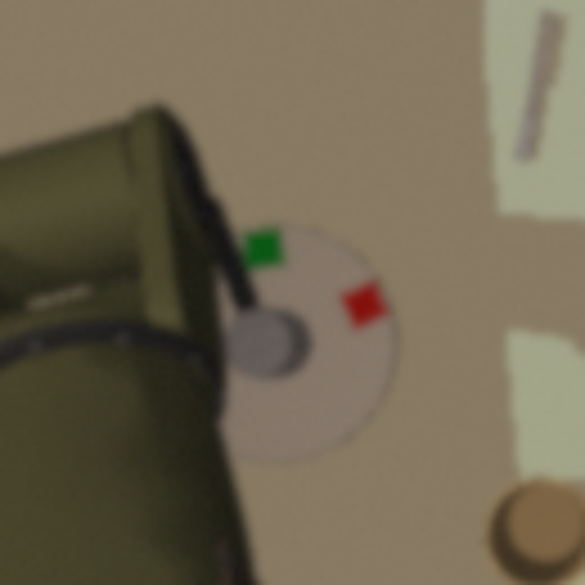

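View pics/wrist2.png

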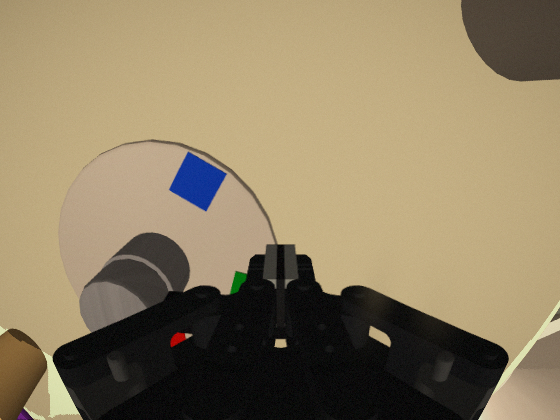

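The arm follows the finger: in the top view it now points up-left of the green mark at (265,248). I'll push to just short of green, back off and measure with the cameras clear.

```bash
python3 - <<'E'
from rig import bot
from h import *
np.set_printoptions(precision=2,suppress=True)
for a in (.34,.26):
    p,q=pose(T,a,1,18); print(bot.servo_line(p,q,50,until_force=15))
p,q=pose(T,.26,1,45); bot.servo_line(p,None,120)
# lift with camera roughly over the tap: camera is 123 behind finger; tool -> above tap
p[2]=180; bot.servo_line(p,None,200)
d=R.from_euler('z',0.17)
# place wrist camera above the tap: camera offset in tool (0,-123(up),+69 along z)
zd=.26+np.pi/2
pos=[545-69*np.cos(zd),165-69*np.sin(zd),200]
try: bot.move_to(pos,Q(zd))
except bot.MotionError as e: print(e)
s=bot.read_state();print(s["clock"],s["ee_pos"],list(s["tool_rot"]))
c=bot.read_camera("wrist");cv2.imwrite("pics/wrist3.png",c["image"])
np.save("wrist3.npy",{"c":c,"s":s},allow_pickle=True)
c=bot.read_camera("top");cv2.imwrite("pics/top3.png",cv2.resize(c["image"][150:280,140:270],None,fx=4.5,fy=4.5))
E
```

```text
False
False
9.975 [562.53  97.88 199.16] [np.float64(0.7012512111784831), np.float64(-0.7011284961858043), np.float64(-0.09081744426001723), np.float64(0.09174836497192473)]
```

View pics/wrist3.png

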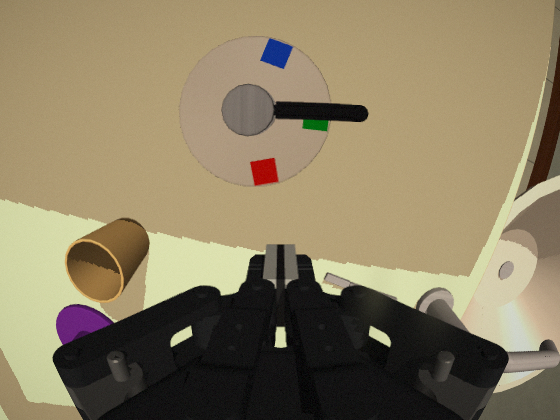

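View pics/top3.png

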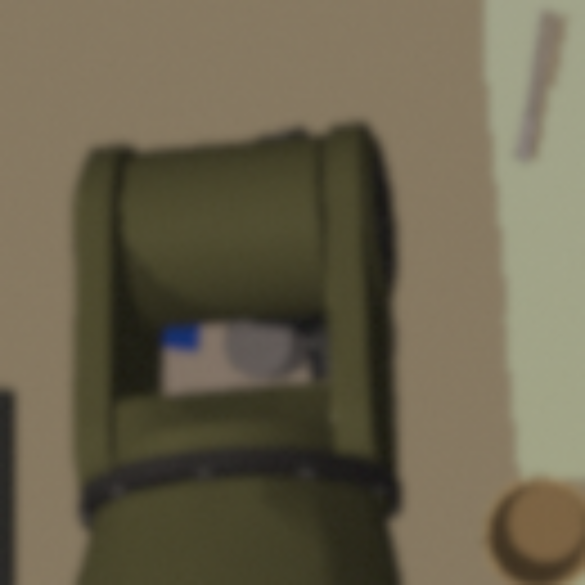

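The wrist view shows the whole tap: blue mark at (277,53), red at (264,171), green partly under the arm at (316,125), and the black arm from (276,109) to its rounded end at (367,114), just short of green. I'll unproject these points. The blue–red chord gives the dial frame.

```bash
cat >> h.py <<'E'
def wr_at(c,s,u,v,z):
    f=210/np.tan(np.radians(c["fovy"]/2))
    du,dv=u-c["cx"],v-c["cy"];r=np.hypot(du,dv);th=r/f
    d=np.array([np.sin(th)*du/r,np.sin(th)*dv/r,np.cos(th)])
    M=np.array(c["mount"]);q=np.array(s["tool_rot"]);Rt=R.from_quat(q[[1,2,3,0]])
    o=Rt.apply(M[:3,3])+s["ee_pos"];d=Rt.apply(M[:3,:3]@d)
    return o+d*(z-o[2])/d[2]
def temp_measure(c,s,box=(150,380,20,210)):
    i=c["image"].astype(int);B,G,Rr=i[...,0],i[...,1],i[...,2]
    u0,u1,v0,v1=box
    def cen(m,z):
        mm=np.zeros(m.shape,np.uint8);mm[v0:v1,u0:u1]=m[v0:v1,u0:u1]
        n,l,st,_=cv2.connectedComponentsWithStats(mm);k=1+np.argmax(st[1:,4])
        v,u=np.nonzero(l==k);return np.array([wr_at(c,s,a,b,z)[:2] for a,b in zip(u,v)])
    bl=cen((B-Rr>50)&(B-G>30),11).mean(0);rd=cen((Rr-G>80)&(Rr-B>80),11).mean(0)
    arm=cen(i.max(2)<50,64)
    ch=bl-rd;g=np.array([ch[1],-ch[0]])/np.linalg.norm(ch);ax=(bl+rd)/2-g*60*np.cos(1.3)
    ga=np.arctan2(g[1],g[0])
    m=arm.mean(0);w,V=np.linalg.eigh(np.cov(arm.T));d=V[:,1];d=d*np.sign(d@g)
    aa=np.arctan2(d[1],d[0]);am=np.arctan2(*(m-ax)[::-1])
    tip=arm[np.argmax(arm@d)]
    print("axis",ax,"chord",np.linalg.norm(ch),"(115.6) green ang",ga,"arm line rel",aa-ga,"arm via axis rel",am-ga,"n",len(arm),"mid r",np.linalg.norm(m-ax),"tip r",np.linalg.norm(tip-ax),"lat",(m-ax)@[-d[1],d[0]])
E
python3 - <<'E'
from h import *
np.set_printoptions(precision=3,suppress=True)
D=np.load("wrist3.npy",allow_pickle=True).item();temp_measure(D["c"],D["s"])
c=D["c"];s=D["s"]
# stem top centre and outline
print("stem",wr_at(c,s,248,110,66))
cv2.imwrite("pics/wrist3c.png",cv2.resize(c["image"][20:200,170:380],None,fx=3.5,fy=3.3))
E
```

```text
axis [517.878 162.69 ] chord 115.16145418130687 (115.6) green ang 0.1537813865811722 arm line rel 0.08330604288455967 arm via axis rel 0.08301191360455576 n 1506 mid r 57.41124702658932 tip r 95.63900815158664 lat -0.016886328508578134
stem [518.764 162.306  66.   ]
```

The measurements agree well: chord 115.2 mm against 115.6 nominal, and arm at +0.083 rad by both methods. For the final push I'll use the refined axis and the contact offset of about 18.3 mm.

```bash
sed -i 's/^T=.*;S=/T=(518.0,162.6);S=/' h.py; python3 - <<'E'
from rig import bot
from h import *
np.set_printoptions(precision=4,suppress=True)
p,q=pose(T,.26,1,48,z=180); bot.move_to(p,q)
p[2]=54; bot.servo_line(p,None,150,until_force=10)
p,q=pose(T,.235,1,21); bot.servo_line(p,q,80,until_force=15)
for a in (.2,.157):
    p,q=pose(T,a,1,18.3); print(bot.servo_line(p,q,30,until_force=15))
bot.dwell(.2)
print(bot.read_state()["ee_pos"],p)
p,q=pose(T,.157,1,48); bot.servo_line(p,None,120)
p[2]=180; bot.servo_line(p,None,200)
zd=.26+np.pi/2
bot.move_to([545-69*np.cos(zd),165-69*np.sin(zd),200],Q(zd)); bot.dwell(.2)
s=bot.read_state();c=bot.read_camera("wrist");print(s["clock"])
cv2.imwrite("pics/wrist4.png",c["image"]); temp_measure(c,s)
E
```

```text
False
False
[589.1693 192.4819  53.9823] [np.float64(589.2162482422951), np.float64(192.401610464735), 54]
14.9083
axis [517.9508 162.6423] chord 115.10158010636889 (115.6) green ang 0.154232438234686 arm line rel 0.0030625525691743705 arm via axis rel 0.002566095392783352 n 1508 mid r 57.07432211567532 tip r 95.28822796385188 lat -0.028334955638028687
```

View pics/wrist4.png

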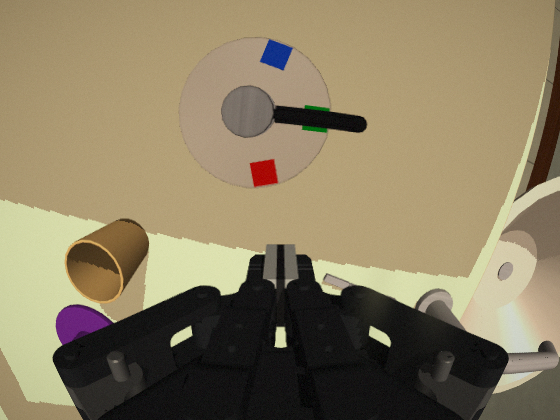

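The black arm now sits centred over the green mark at (316,118), measured at +0.003 rad. Next is the stop tap, starting with a wrist view on the way.

```bash
python3 - <<'E'
from rig import bot
from h import *
np.set_printoptions(precision=1,suppress=True)
p,q=pose((577,-161.7),-1.2,-1,50,z=200); bot.move_to(p,q); bot.dwell(.1)
s=bot.read_state();c=bot.read_camera("wrist");print(s["clock"],s["ee_pos"],bot.ik(*pose((577,-161.7),.5,-1,18)))
cv2.imwrite("pics/wrist5.png",c["image"]);np.save("wrist5.npy",{"c":c,"s":s},allow_pickle=True)
E
```

```text
16.3667 [ 558.  -248.6  200.1] [-0.3  0.8  1.3 -0.   1.1 -0.8]
```

View pics/wrist5.png

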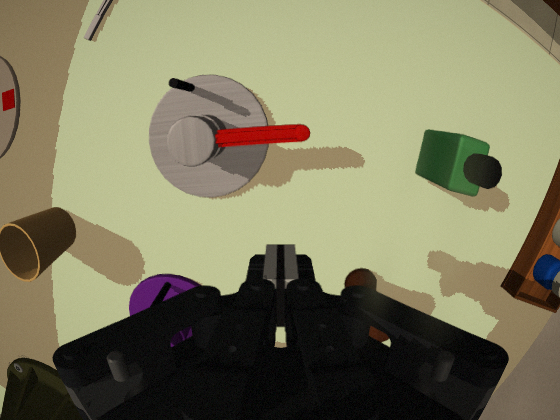

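The wrist view shows the steel flange centred near (209,136), the pin top near (174,83), the hub at (192,141) and the red arm tip at (303,132). The approach below is clear.

```bash
python3 - <<'E'
from h import *
np.set_printoptions(precision=3,suppress=True)
D=np.load("wrist5.npy",allow_pickle=True).item();c,s=D["c"],D["s"]
W=lambda u,v,z:wr_at(c,s,u,v,z)[:2]
stem=W(192,141,66);pin=W(173.5,83,64)
i=c["image"].astype(int);m=((i[...,2]-i[...,1]>80)&(i[...,2]-i[...,0]>80)).astype(np.uint8);m[:100]=0;m[170:]=0;m[:,:200]=0
v,u=np.nonzero(m);A=np.array([W(a,b,64) for a,b in zip(u,v)])
w,V=np.linalg.eigh(np.cov(A.T));d=V[:,1];d=d*np.sign(-d[1]);tip=A[np.argmax(A@d)]
ax=tip-97*d
E=np.array([W(a,b,10) for a,b in((149,137),(269,136),(209,74),(211,198))])
print("stem",stem,"pin",pin,"arm ang",np.arctan2(d[1],d[0]),"ax from arm",A.mean(0),tip,"flange",(E[0]+E[1])/2,(E[2]+E[3])/2)
X=(577,-161.7);r=pin-X;print(np.linalg.norm(r),np.arctan2(r[1],r[0])-.217)
E
```

```text
stem [ 578.036 -164.263] pin [ 617.659 -132.352] arm ang -1.140477977315768 ax from arm [ 601.851 -215.352] [ 618.544 -249.435] flange [ 578.465 -163.558] [ 578.414 -166.382]
50.144186733901414 0.40822417183227544
```

```bash
sed -i 's/;S=.*/;S=(578.0,-164.0)/' h.py; python3 - <<'E'
from rig import bot
from h import *
np.set_printoptions(precision=2,suppress=True)
p,q=pose(S,-1.14,-1,50,z=120); bot.move_to(p,q)
p[2]=54; print(bot.servo_line(p,None,120,until_force=8))
p,q=pose(S,-1.14,-1,19); print(bot.servo_line(p,q,60,until_force=15))
hit=False
for a in np.r_[np.linspace(-1.14,.36,11)[1:],.42,.46,.5,.54]:
    p,q=pose(S,a,-1,18.3)
    hit=bot.servo_line(p,q,60 if a<.37 else 25,until_force=12)
    s=bot.read_state();print(round(a,2),hit,np.linalg.norm(s["ft_force"]))
    if hit or np.linalg.norm(s["ft_force"])>12:break
print(s["clock"],s["ee_pos"],s["ft_force"])
p0=s["ee_pos"];n=np.array([np.sin(a),-np.cos(a),0])
bot.servo_line(list(p0+30*n),None,100)
bot.servo_line(list(p0+30*n+[0,0,130]),None,200)
bot.dwell(.2)
s=bot.read_state();c=bot.read_camera("wrist");print(s["clock"])
cv2.imwrite("pics/wrist6.png",c["image"]);np.save("wrist6.npy",{"c":c,"s":s},allow_pickle=True)
E
```

```text
False
False
-0.99 False 0.6526095114568405
-0.84 False 0.4573926121864735
-0.69 False 0.6561509032154864
-0.54 False 0.3536398512559944
-0.39 False 0.963074001888391
-0.24 False 0.4137345030836207
-0.09 False 0.432834522129281
0.06 False 0.2922857935795498
0.21 False 0.880890371966965
0.36 False 0.9121251295283073
0.42 False 1.3602909416189033
0.46 False 4.13702403607677
0.5 True 10.008286838659417
22.45 [ 653.78 -147.48   54.14] [ 6.11 -7.88 -0.88]
23.9083
```

View pics/wrist6.png

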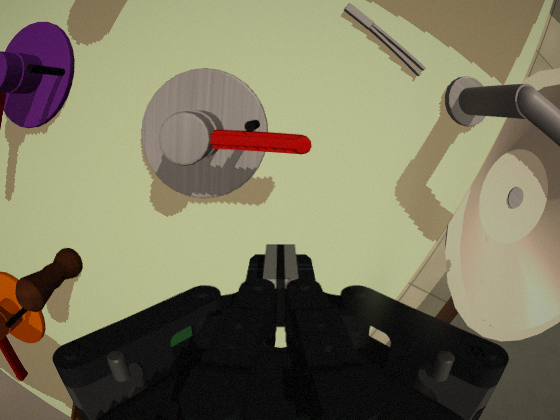

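The red arm, with its tip at (303,144), now lies against the pin top at (252,126), and the force rose sharply there. I'll retreat and check the whole scene from above.

```bash
python3 - <<'E'
from rig import bot
from h import *
p=bot.read_state()["ee_pos"]
bot.move_to([400,-330,260],Q(-1.2)) if bot.ik([400,-330,260],Q(-1.2)) is not None else print("noik")
bot.dwell(.2)
s=bot.read_state();print(s["clock"],s["ee_pos"])
c=bot.read_camera("top");cv2.imwrite("pics/top7.png",c["image"])
i=c["image"];o=cv2.imread("pics/top0.png")
a=cv2.resize(i[176:276,152:252],None,fx=4,fy=4,interpolation=cv2.INTER_CUBIC)
b=cv2.resize(i[156:256,267:367],None,fx=4,fy=4,interpolation=cv2.INTER_CUBIC)
cv2.imwrite("pics/crop7.png",np.hstack([a,b]))
c=np.load("wrist6.npy",allow_pickle=True).item();
W=lambda u,v,z:wr_at(c["c"],c["s"],u,v,z)[:2]
i=c["c"]["image"].astype(int);m=((i[...,2]-i[...,1]>80)&(i[...,2]-i[...,0]>80)).astype(np.uint8);m[:100]=0;m[170:]=0;m[:,:200]=0;m[:,330:]=0
v,u=np.nonzero(m);A=np.array([W(x,y,64) for x,y in zip(u,v)])
w,V=np.linalg.eigh(np.cov(A.T));d=V[:,1]*np.sign(V[0,1]);pin=W(252.5,124.5,64)
print("arm ang",np.arctan2(d[1],d[0]),"pin lateral from centreline",(pin-A.mean(0))@[-d[1],d[0]],"expect 11")
E
```

```text
26.55 [ 400.11046503 -329.93195908  259.92263917]
arm ang 0.42867134927704914 pin lateral from centreline 12.187798250367363 expect 11
```

View pics/top7.png

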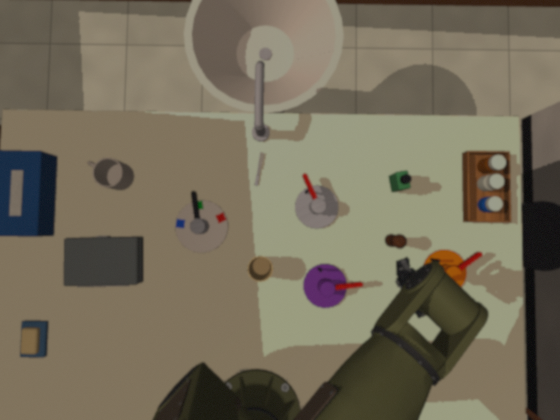

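View pics/crop7.png

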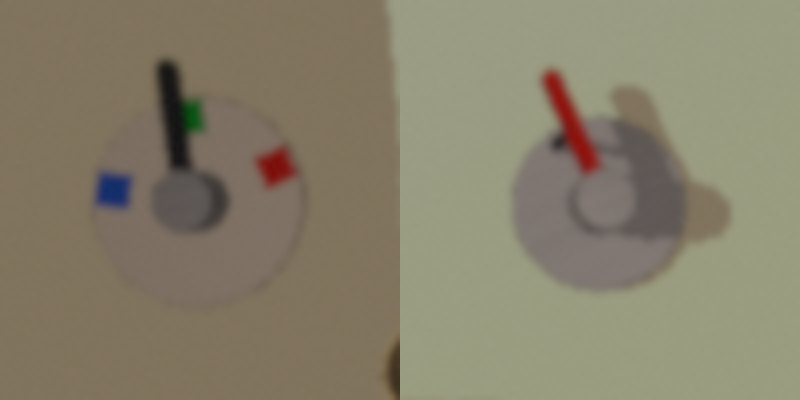

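In the last top view the red arm touches the pin, and nothing else has moved from the first picture. The black arm's sideways shift over green there is parallax from its 64 mm height; the wrist view from nearly overhead gave +0.003 rad. I'm handing in.

```bash
python3 - <<'E'
from rig import bot
bot.finish_job()
E
```

```text
the job is handed in; nothing more can be done
```

Both taps are set and the job is handed in; no verdict was reported. Using the closed fingertips, I pushed the black arm to the middle of the green mark first. Then I pushed the red arm of the grey steel tap round to its black stop pin. I never pinched either arm, and handed in at about 26.6 s with the robot clear of everything.

- **Temperature arm:** the wrist camera measured it at about +0.003 rad from the middle of green, by two methods that agree. I took that reading before moving the red arm. In the last top view it looks off-centre, which I put down to viewing angle and did not re-measure.
- **Stop arm:** the push force rose from about 1 N to 10 N at the end, and the arm lies against the pin in both the wrist and top views. The measured distance from pin to arm centre line was 12.2 mm against 11 mm expected. I took that as within measurement error because of the force rise.
- **Everything else:** comparing the first and last top views by eye, the other items and the purple and orange taps had not moved.

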